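Put furniture parts up on the drying batten

ROBOT

A 7-joint arm with a two-finger parallel gripper is mounted at the origin on a cart in front of the work surface, level with it; the furniture and walls round the work are solid. World frame = base frame: x ahead of the robot, y to its left, z up, the work surface at z = 0. Lengths are in m, angles in rad, forces in N, time in s.
With the tool pointing down it reaches from about 0.4 to 0.85 m from the base axis. Payload 10.4 kg.
Tool frame: the origin (TCP) lies on the centre line of the jaws, within the pads' length; the fingertips stand 11 mm ahead of it and the grasp point (between the pads) lies 8 mm behind it (tip_reach is the distance from the TCP to the fingertips, in m); z points along the fingers, y is the line along which they close (so a half turn about z gives the same grasp; the last joint's range is limited). The gripper opens to 85 mm and grips with 20 to 120 N. Pads are 22 mm wide; open, the fingers measure 114 mm over their backs; the gripper's body (76 mm by 85 mm) begins 54 mm behind the grasp point. The pads swing forward as they close: fully open they stand 13 mm farther back than shut.
Start: joints at [-1.16, 0.332, -0.065, 1.46, 0.022, 1.35, -0.088], TCP at [0.263, 0.567, 0.218] pointing down, gripper open.
Joint ranges: [-2.6, 2.6], [-0.5, 2.12], [-1.47, 1.34], [0.16, 2.42], [-1.27, 4.41], [0.06, 2.06], [-2.6, 2.6]. Speed limits (rad/s): [2.22, 2.22, 2.79, 2.79, 3.14, 3.14, 3.14].

INTERFACE

Orientations are given as a unit quaternion [x, y, z, w].
In Python, from workcell import get_obs, camera, hand_in, tip_reach gives the robot as it stands. The module is installed in compiled form; this text tells all that it offers.
- The arm moves only by the tool move_arm, never from a script. Its argument "plan" is a list of rows, each an object with "delta_pos": the shift along the tool's x, y, z in m, a list of three; "turn": the turn, a rotation vector about the tool's x, y, z in rad, a list of three; "fingers": the closure, from 0 (fully open) to 1 (shut). A call has 1 to 12 rows; each row is the pose to reach, as a shift and turn from the pose commanded when the call began, along the tool's axes at that moment; what a row does not reach only later rows make up. A row lasts 1/8 s, in which the tool goes at most 62.5 mm and 10.7 degrees, less where a joint would pass 70% of its speed; a pose out of reach is approached as far as the arm can. A call with a gripper value outside its range is refused whole. The fingers move at their own pace and stop on an object; "force" is the grip in N (left out, the last holds). Time passes only in rows, so rows that repeat a pose let the fingers close. It gives the time, the measured TCP pose, the force, the opening and the grip force at its end, in the units of the state.
- get_obs(): the state, without advancing time (a new reading comes with each control period).
- camera(name): name is "side" or "top" or "wrist"; returns a dict with "color" (480x640x3 uint8, red, green, blue), "range_z" (480x640 float32, m along the optical axis (not along the pixel's ray), 0 where there is no reading), "fx", "fy", "cx", "cy" (pixels), "R" (3x3) and "t" (3): a world point X has camera coordinates R X + t; the wrist camera has in their place "tool_from_camera" (4x4, takes a point from camera to tool coordinates, whose origin is the TCP and whose axes are the flange's). Camera axes: x right, y down, z forward; pixel columns grow to the right and rows downward; lengths in m; the calibration is good to about 2 mm. The wrist camera is an equidistant fisheye: a pixel r from the principal point sees the ray r / f radians off the axis. A picture is of the moment at which its call begins: read the wrist's pose just before it.
- hand_in(): hands the job in; it is judged then, once.
The state is a dict: "clock": time; "joint_pos": joint angles; "joint_velocities": joint speeds; "tau": joint torques, N m; "position": TCP position; "ee_rot": TCP orientation; "ft_force": force on the tool from outside, world axes, zero at the start; "torque": the same for the moment, N m; "grip_width": opening from 0.0 (shut) to 1.0 (fully open); "grasp_force": force on a finger pad.
Only numpy, scipy, OpenCV 4.12 (cv2) and the standard library are available. Lean on these libraries where they do the work, as an engineer would, in place of code of your own. Each camera call takes 0.05 s, during which the arm holds its last target. There are 200 camera calls.

TASK

Put the loose brass drawer pull and the turned wooden foot up to dry on the narrow raised batten, with the pull that is already drying there: the pull lengthwise along the batten, standing on both its round feet, and the foot upright with its tenon up, both in the middle of the batten's width. Leave a gap between the parts and let none stick out past the batten's ends; do not shift the pull that is already there, and leave everything else on the bench where it is.

Things in the scene. Friction and masses are not known exactly. Their poses are not given: they have to be found in the camera images.
- drying_stand: narrow wooden drying stand, fixed, its place and yaw vary. A straight batten 330 mm long and 34 mm wide, its flat top 45 mm above the bench, 18 mm thick, on two blocks at x = +-80 mm with cross feet 54 mm wide and 12 mm high. Origin: on the bench under the batten's middle; x along the batten (away from the robot and to its left), y across it (left), z up.
- foot: the turned dark wooden furniture foot, loose, upright on the bench, 63 mm high; flat underside 32 mm wide, round belly 56 mm wide 24 mm up, a waist 38 mm wide 39 mm up, a round collar 46 mm wide 47 mm up, a 16 mm tenon on top from 53 mm. Origin: centre of its underside, z up. 50 to 105 g.
- pull: brass drawer pull, loose on the bench: a bow handle standing on two round feet 21 mm wide, 80 mm apart (y = +-40 mm), 101 mm long along y, 23 mm high. Origin: midway between the feet at their underside, z up. Its straight bow runs from y = -30 to 30 mm, 8 mm thick, 15 to 23 mm high, beside the middle: from x = -8 to x = -1 mm. 40 to 80 g.
- pull_stored: a second pull of the same size, with the same origin and axes, already standing lengthwise on the batten near its middle (x -35 to +35 mm on the stand), loose. It stays there; the longer free end of the batten has room for the other pull, the shorter for the foot.
- headboard_end (a point): a fixed point at bench level by the left end of the tall white headboard with twisted posts that stands upright on the floor between the robot and the bench: solid, never moves, fills x = 0.20 to 0.34 m, y = -0.62 to +0.19 m (world) up to 0.68 m above the bench. The arm must pass to the left of it (+y); the loose parts, the jar and the batten all lie clear of it, 41 to 55 degrees to the left.
- jar: bystander: small paint jar with a screw lid, upright, 48 mm wide, 62 mm high, among the parts. Origin: centre of its underside.
- glue_bottle: bystander: white glue bottle, upright, 34 x 52 mm, 143 mm high. Origin: centre of its underside.
- masking_tape: bystander: roll of masking tape lying flat, 102 mm wide, 24 mm high. Origin: centre of its underside.
- spray_can: bystander: spray can, upright, 52 mm wide, 182 mm high. Origin: centre of its underside.
- cream_tub: bystander: closed cream plastic tub, upright, 101 mm wide, 119 mm high. Origin: centre of its underside.
- brush_wide: bystander: wide paint brush lying flat, 59 x 244 x 14 mm. Origin: centre of its underside.
- sanding_block: bystander: cork sanding block, 55 x 95 x 32 mm. Origin: centre of its underside.
Things that resemble listed ones, but are neither listed nor needed, are in the scene too. Of the things shaped like the foot, the wooden one is meant.

How it is judged:
At the end, for the whole second after the job is handed in: Foot and pull on the batten: undersides within 4 mm of its top, tilt under 0.1 rad, both within 10 mm of the centre line, pull along it within 0.12 rad, neither past an end, at rest, nothing touching. Stored pull moved under 15 mm and upright, bystanders under 30 mm (z of foot in the frame of drying_stand between 0.041 and 0.049 m and y of foot in the frame of drying_stand between -0.01 and 0.01 m and x of foot in the frame of drying_stand between -0.139 and 0.139 m and angle between each of foot, pull, pull_stored's own z axis and vertical below 0.1 rad and linear speed of each of foot, pull below 0.02 m/s and z of pull in the frame of drying_stand between 0.041 and 0.049 m and y of pull in the frame of drying_stand between -0.01 and 0.01 m and x of pull in the frame of drying_stand between -0.1165 and 0.1165 m and angle between the y axis of pull and the x axis of drying_stand, either way round below 0.12 rad and contact force between foot and pull below 0.01 N and contact force between each of foot, pull and pull_stored below 0.01 N and distance of pull_stored from where it was at the start of the episode below 0.015 m and distance of each of jar, glue_bottle, masking_tape, spray_can, cream_tub, brush_wide, sanding_block from where it was at the start of the episode below 0.03 m).
It also fails if it takes over 48 s, if anything falls off the work surface, if the arm or the gripper's body presses on something with over 40 N, if the wrist force passes 120 N, or if a joint passes its speed limit or range.

## Working session

There is one attempt and no reset: what is moved stays moved. The work goes in short steps, Python scripts to look and compute and a tool call to move; the robot and the scene stay as the last step left them, time stands still between calls to the robot, and variables do not carry over. Pictures are saved under pics/ and viewed, at most 10 in all, crops included, and the job is handed in when it is done.

Besides the shell and the picture viewer there is one more tool, called after "Request:" by a JSON object that holds its "op" and its "data", one argument or row to a line. move_arm: Moves the arm, as the interface text tells. Its arguments: {"type":"object","properties":{"plan":{"type":"array","items":{"type":"object","properties":{"delta_pos":{"type":"array","items":{"type":"number"}},"turn":{"type":"array","items":{"type":"number"}},"fingers":{"type":"number"}}}},"force":{"type":"number"}},"required":["plan"]}

```bash
mkdir -p pics; python3 - <<'E'
from workcell import *
import cv2,pickle
o=get_obs();print({k:o[k] for k in('clock','position','ee_rot','grip_width')},tip_reach)
d={n:camera(n) for n in('top','side')}
pickle.dump(d,open('c0.pkl','wb'))
for n in d: cv2.imwrite(f'pics/{n}0.png',d[n]['color'][:,:,::-1]);print(n,d[n]['R'],d[n]['t'],d[n]['fx'])
E
```

```text
{'clock': 0.0, 'position': array([0.26254057, 0.56674945, 0.21722543]), 'ee_rot': array([ 2.15186711e-01,  9.76572669e-01, -6.94459925e-04, -1.35744625e-04]), 'grip_width': 1.0002701782662908} 0.011
top [[ 0.01459142 -0.99949894  0.02808834]
 [-0.99857736 -0.01600733 -0.05086268]
 [ 0.05128682 -0.02730623 -0.99831059]] [0.1559023  0.49210957 1.11344686] 583.9728995633558
side [[-0.99996299 -0.00307856 -0.00803432]
 [ 0.00509954  0.5400374  -0.84162557]
 [ 0.00692983 -0.84163539 -0.54000171]] [ 0.47285957 -0.04409305  1.14588388] 433.8429422226039
```

View pics/top0.png

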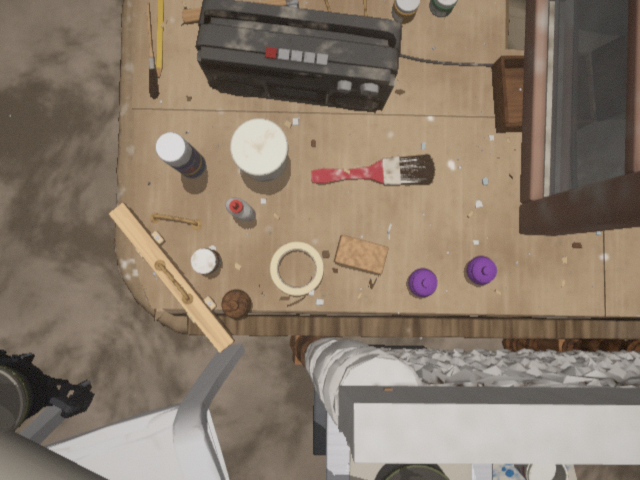

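View pics/side0.png

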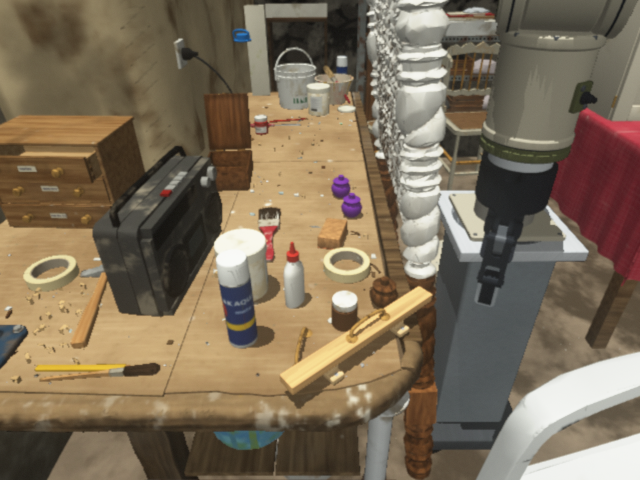

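Top view: the batten runs from (118,210) to (228,345) with the stored pull at about (173,283). The loose pull is at (153-198, 216-223) and the jar at (204,261). There are three foot shapes: dark wooden at (236,303), and purple at (423,283) and (482,270). The wooden one fits the description. Next I'll measure these and check them in an enlarged crop.

```bash
cat > h.py <<'E'
import numpy as np,cv2,pickle
def cloud(c):
    v,u=np.mgrid[0:480,0:640];z=c['range_z']
    P=np.stack([(u-c['cx'])/c['fx']*z,(v-c['cy'])/c['fy']*z,z],-1)
    W=(P-c['t'])@c['R']; W[z==0]=np.nan
    return W
E
python3 - <<'E'
from h import *
d=pickle.load(open('c0.pkl','rb'));c=d['top'];W=cloud(c)
img=c['color'][190:360,100:270]
cv2.imwrite('pics/crop.png',cv2.resize(img[:,:,::-1],None,fx=3.5,fy=3.5,interpolation=cv2.INTER_CUBIC))
z=W[...,2]
print('bench',np.nanmedian(z[225:240,340:420]))
v,u=np.mgrid[0:480,0:640]
def reg(u0,u1,v0,v1): return (u>=u0)&(u<u1)&(v>=v0)&(v<v1)
# batten top
m=reg(105,240,200,355)&(z>.037)&(z<.052)
n,l,s,ce=cv2.connectedComponentsWithStats(m.astype(np.uint8))
k=1+np.argmax(s[1:,4]);B=W[l==k]
r=cv2.minAreaRect((B[:,:2]*1000).astype(np.float32));print('batten',r,np.median(B[:,2]),cv2.boxPoints(r))
def rep(name,m):
    P=W[m];r=cv2.minAreaRect((P[:,:2]*1000).astype(np.float32));print(name,len(P),r,P[:,2].max(),np.median(P[:,2]))
rep('stored',reg(150,195,255,305)&(z>.055)&(z<.08))
rep('pull',reg(145,205,208,232)&(z>.010)&(z<.035))
rep('foot',reg(220,255,285,322)&(z>.02)&(z<.08)&(l!=k))
rep('tenon',reg(220,255,285,322)&(z>.057)&(z<.08))
rep('jar',reg(188,220,245,278)&(z>.05)&(z<.08))
rep('bottle',reg(222,258,190,225)&(z>.12)&(z<.16))
# pixel-mask extents via colour later
E
```

```text
bench 0.0007286826347242097
batten ((401.56414794921875, 452.4200134277344), (330.7635498046875, 35.452110290527344), 39.80631637573242) 0.04601788103370446 [[263.1676  360.16092]
 [285.86383 332.92612]
 [539.9607  544.6791 ]
 [517.26447 571.91394]]
stored 216 ((396.77557373046875, 430.482421875), (76.21836853027344, 66.86614990234375), 14.365077018737793) 0.072985571216383 0.0659782522359207
pull 159 ((504.0754699707031, 458.716552734375), (32.31303024291992, 91.14017486572266), 3.68072247505188) 0.032804114455324204 0.021322190951443103
foot 697 ((348.52374267578125, 334.38494873046875), (54.91119384765625, 61.01812744140625), 88.64995574951172) 0.0673737996629142 0.049927528263069475
tenon 62 ((348.47100830078125, 328.21966552734375), (25.09632110595703, 20.19965362548828), 82.43067932128906) 0.0673737996629142 0.06338907692251247
jar 516 ((432.3282775878906, 389.6383972167969), (43.81715393066406, 44.87745666503906), 0.7859445810317993) 0.06883678400437868 0.06297922163097083
bottle 75 ((527.110107421875, 326.03350830078125), (19.901430130004883, 19.618518829345703), 44.943355560302734) 0.1458967914867285 0.12364164616814032
```

View pics/crop.png

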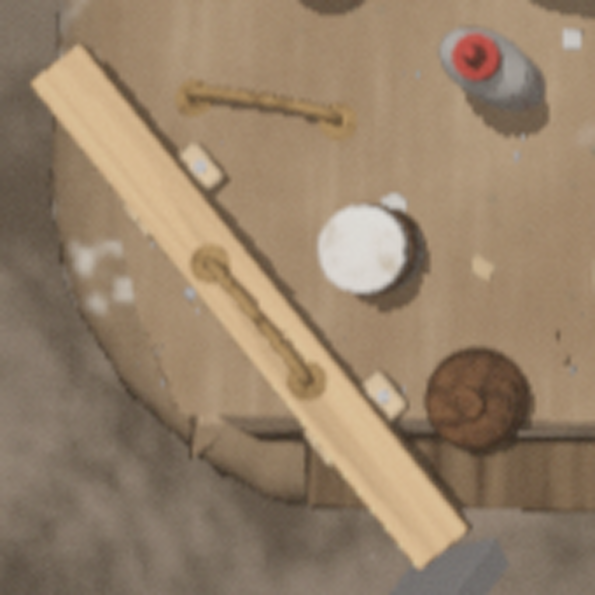

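The crop confirms the dark brown turned foot at crop (478,400), which is wooden. The two purple ones are decoys. The pull's feet are at crop (191,97) and (344,121), and the stored pull's are at (211,264) and (307,379).

```bash
cat >> h.py <<'E'
def ray(c,u,v,z):
    d=c['R'].T@np.array([(u-c['cx'])/c['fx'],(v-c['cy'])/c['fy'],1]);o=-c['R'].T@c['t']
    return o+d*(z-o[2])/d[2]
S0=np.array([.4016,.4524]);A=np.radians(39.8);RX=np.array([[np.cos(A),np.sin(A)],[-np.sin(A),np.cos(A)]])
st=lambda p:RX@(np.asarray(p)[:2]-S0)
E
python3 - <<'E'
from h import *
d=pickle.load(open('c0.pkl','rb'));c=d['top'];W=cloud(c);z=W[...,2]
f=lambda p:(p[0]/3.5+100-.35,p[1]/3.5+190-.35)
def pr(n,p,h):
    q=ray(c,*f(p),h);print(n,q[:2].round(4),'stand',st(q).round(4));return q
a=pr('pullA',(191,97),.008);b=pr('pullB',(344,121),.008);print(np.linalg.norm(a-b),np.degrees(np.arctan2(*(a-b)[1::-1])))
pr('mid',((191+344)/2,109),.008);pr('bow',(262,103),.022)
a=pr('stA',(211,264),.053);b=pr('stB',(307,379),.053);print(np.linalg.norm(a-b));pr('stmid',(259,321.5),.053)
pr('foot tenon',(470,402),.063);pr('foot belly',(477,399),.026)
for (u,v) in((215,372),(195,410),(225,350),(205,395),(233,349)): print(u,v,W[v,u].round(3))
# batten refine using colour? end points
for p in((32,84),(80,44),(468,525),(420,569)): pr('corner',p,.045)
# pull depth points
v,u=np.mgrid[0:480,0:640];m=(u>=145)&(u<205)&(v>=208)&(v<232)&(z>.010)&(z<.035)
print(W[m].mean(0))
for h in (.004,.008,.012,.016,.02,.024): print(h,(m&(z>h)).sum(),end=' ')
s=d['side'];
for n,(x,y,h) in dict(foot=(.3485,.331,.063),pullmid=(.504,.459,.0)).items():
    q=s['R']@[x,y,h]+s['t'];print(n,q[0]/q[2]*s['fx']+s['cx'],q[1]/q[2]*s['fy']+s['cy'])
E
```

```text
pullA [0.5124 0.4954] stand [ 0.1127 -0.0379]
pullB [0.5006 0.4119] stand [ 0.0502 -0.0945]
0.08437534605847831 81.96932651595299
mid [0.5065 0.4537] stand [ 0.0814 -0.0662]
bow [0.5088 0.4535] stand [ 0.0831 -0.0678]
stA [0.4218 0.4704] stand [0.0271 0.0009]
stB [0.3626 0.4189] stand [-0.0514 -0.0008]
0.07850096671933272
stmid [0.3922 0.4446] stand [-0.0122  0.0001]
foot tenon [0.3524 0.3325] stand [-0.1145 -0.0606]
foot belly [0.3513 0.3336] stand [-0.1147 -0.0591]
215 372 [ 0.123  0.455 -0.514]
195 410 [ 0.092  0.452 -0.22 ]
225 350 [ 0.145  0.465 -0.765]
205 395 [ 0.105  0.446 -0.312]
233 349 [ 0.152  0.437 -0.745]
corner [0.5153 0.569 ] stand [0.162  0.0168]
corner [0.5369 0.5446] stand [ 0.163  -0.0158]
corner [0.2868 0.3344] stand [-0.1637 -0.0171]
corner [0.2636 0.359 ] stand [-0.1658  0.0166]
[0.50997993 0.4552362  0.02107487]
0.004 159 0.008 159 0.012 151 0.016 145 0.02 108 0.024 33 foot 386.6922454323525 276.5005478535565
pullmid 304.41969397514083 350.5202800890517
```

```bash
cat >> h.py <<'E'
from scipy.spatial.transform import Rotation as Ro
def go(o,x,y,z,yaw):
    "delta_pos and turn for TCP at xyz, tool pointing down, tool y at world angle yaw (deg)"
    R0=Ro.from_quat(o['ee_rot']);a=np.radians(yaw);yv=np.array([np.cos(a),np.sin(a),0]);zv=np.array([0,0,-1.])
    R1=Ro.from_matrix(np.c_[np.cross(yv,zv),yv,zv])
    print('delta',R0.inv().apply(np.array([x,y,z])-o['position']).round(4),'turn',(R0.inv()*R1).as_rotvec().round(4))
def fromst(x,y): return S0+RX.T@np.array([x,y])
E
python3 - <<'E'
from h import *
from workcell import *
d=pickle.load(open('c0.pkl','rb'));W=cloud(d['top']);z=W[...,2]
v,u=np.mgrid[0:480,0:640];m=(u>150)&(u<210)&(v>125)&(v<185)&(z>.15)&(z<.2);print('can',np.nanmedian(W[m],0))
o=get_obs();go(o,.509,.454,.217,-8);go(o,.509,.454,.13,-8)
E
```

```text
can [0.6138252  0.4231991  0.18153148]
delta [-0.2711  0.0012  0.0003] turn [-1.0000e-03  8.0000e-04  1.2767e+00]
delta [-0.2711  0.0013  0.0873] turn [-1.0000e-03  8.0000e-04  1.2767e+00]
```

Request:
{"op": "move_arm", "data": {
  "plan": [
    {"delta_pos": [-0.05, 0, 0], "turn": [0, 0, 0.18], "fingers": 0.6},
    {"delta_pos": [-0.1, 0, 0], "turn": [0, 0, 0.36], "fingers": 0.6},
    {"delta_pos": [-0.15, 0, 0], "turn": [0, 0, 0.54], "fingers": 0.6},
    {"delta_pos": [-0.2, 0, 0], "turn": [0, 0, 0.72], "fingers": 0.6},
    {"delta_pos": [-0.24, 0, 0], "turn": [0, 0, 0.9], "fingers": 0.6},
    {"delta_pos": [-0.271, 0.001, 0], "turn": [0, 0, 1.08], "fingers": 0.6},
    {"delta_pos": [-0.271, 0.001, 0.04], "turn": [0, 0, 1.26], "fingers": 0.6},
    {"delta_pos": [-0.271, 0.001, 0.087], "turn": [0, 0, 1.277], "fingers": 0.6},
    {"delta_pos": [-0.271, 0.001, 0.087], "turn": [0, 0, 1.277], "fingers": 0.6},
    {"delta_pos": [-0.271, 0.001, 0.087], "turn": [0, 0, 1.277], "fingers": 0.6}
  ],
  "force": 30
}}

```text
clock: 1.35
position: [0.5095, 0.4547, 0.1329]
ee_rot: [0.755, 0.656, 0.001, -0.0]
ft_force: [-0.1, -0.6, 0.9]
grip_width: 0.401
grasp_force: 0.0
```

```bash
cat >> h.py <<'E'
def wproj(c,o,pts):
    "world points -> wrist pixels"
    T=np.linalg.inv(c['tool_from_camera']);q=Ro.from_quat(o['ee_rot']).inv().apply(np.atleast_2d(pts)-o['position'])
    q=q@T[:3,:3].T+T[:3,3];r=np.hypot(q[:,0],q[:,1]);k=np.arctan2(r,q[:,2])/r
    return np.c_[c['fx']*k*q[:,0]+c['cx'],c['fy']*k*q[:,1]+c['cy']]
def wray(c,o,u,v,z):
    "wrist pixel -> world point at height z"
    a=np.array([(u-c['cx'])/c['fx'],(v-c['cy'])/c['fy']]);t=np.hypot(*a)
    d=np.r_[a/t*np.sin(t),np.cos(t)];T=c['tool_from_camera'];R=Ro.from_quat(o['ee_rot'])
    d=R.apply(T[:3,:3]@d);p=R.apply(T[:3,3])+o['position'];return p+d*(z-p[2])/d[2]
E
python3 - <<'E'
from h import *
from workcell import *
o=get_obs();c=camera('wrist');pickle.dump((o,c),open('w1.pkl','wb'))
print(o['clock'],o['position'],o['ee_rot'],o['grip_width'],o['joint_pos'].round(2));print(c['tool_from_camera'].round(3),c['fx'],c['cx'],c['cy'])
cv2.imwrite('pics/w1.png',c['color'][:,:,::-1])
print(wproj(c,o,[[.509,.454,.022],[.5124,.4954,.008],[.5006,.4119,.008]]).round())
E
```

```text
1.35 [0.50954828 0.45468624 0.13286377] [ 7.54588001e-01  6.56198290e-01  8.66248353e-04 -5.22397425e-05] 0.40144252158626004 [-0.96  0.51  0.24  1.41 -0.12  1.23 -0.85]
[[-0.    -0.948 -0.319  0.083]
 [ 1.    -0.     0.001  0.001]
 [-0.001 -0.319  0.948 -0.155]
 [ 0.     0.     0.     1.   ]] 371.64829954431775 322.631190408052 240.38166881890245
[[320. 233.]
 [317. 175.]
 [318. 277.]]
```

View pics/w1.png

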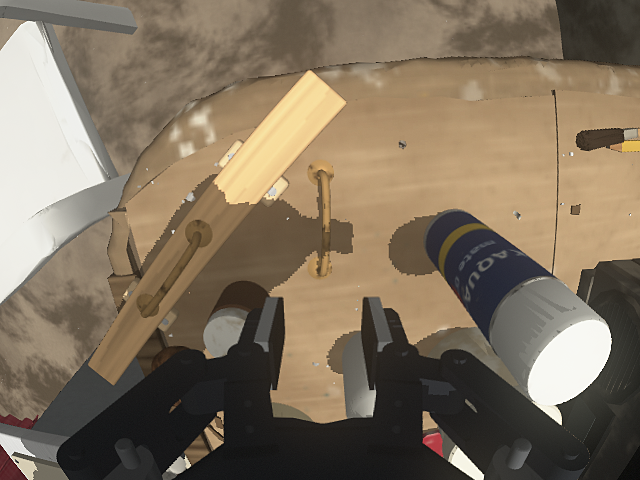

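The wrist view shows the pull's feet at (320,172) and (320,270), with the bow at (326,220) between them and to the tool's +y side.

```bash
python3 - <<'E'
from h import *
from workcell import *
o,c=pickle.load(open('w1.pkl','rb'))
a=wray(c,o,320,171,.01);b=wray(c,o,320,271,.01);m=wray(c,o,326.5,222,.022)
print(a,b,np.linalg.norm(a-b),np.degrees(np.arctan2(*(a-b)[1::-1])),(a+b)/2,m)
go(get_obs(),m[0],((a+b)/2)[1],.017,-8)
for s in ((.1,-.0045),(.103,-.0045),(-.12,0)):print(fromst(*s))
for p in((197,232),(150,305)):q=wray(c,o,*p,.055);print('stored',q,st(q))
for p in((308,71),(346,102),(90,365),(113,384)):q=wray(c,o,*p,.045);print('corner',q,st(q))
E
```

```text
[0.51487159 0.49840464 0.01      ] [0.50341841 0.41794705 0.01      ] 0.08126868347145184 81.8983513868036 [0.509145   0.45817585 0.01      ] [0.51458389 0.46154828 0.022     ]
delta [0.0035 0.004  0.1166] turn [ 0.0019 -0.0026  0.0002]
[0.48130885 0.51295369]
[0.4836137  0.51487402]
[0.30940598 0.37558684]
stored [0.42712506 0.47657174 0.055     ] [0.03508305 0.00223191]
stored [0.37221355 0.42518196 0.055     ] [-0.03999965 -0.00210062]
corner [0.51735453 0.56946808 0.045     ] [0.16386871 0.01584588]
corner [0.53859877 0.5458838  0.045     ] [ 0.16509378 -0.01587218]
corner [0.27060799 0.3609162  0.045     ] [-0.15919867  0.01356376]
corner [0.28862919 0.33796622 0.045     ] [-0.16004379 -0.01560387]
```

Request:
{"op": "move_arm", "data": {
  "plan": [
    {"delta_pos": [0.002, 0.004, 0.04], "turn": [0, 0, 0], "fingers": 0.6},
    {"delta_pos": [0.002, 0.004, 0.08], "turn": [0, 0, 0], "fingers": 0.6},
    {"delta_pos": [0.002, 0.004, 0.105], "turn": [0, 0, 0], "fingers": 0.6},
    {"delta_pos": [0.002, 0.004, 0.114], "turn": [0, 0, 0], "fingers": 0.6},
    {"delta_pos": [0.002, 0.004, 0.114], "turn": [0, 0, 0], "fingers": 0.6},
    {"delta_pos": [0.002, 0.004, 0.114], "turn": [0, 0, 0], "fingers": 0.6}
  ]
}}

```text
clock: 2.15
position: [0.5142, 0.4564, 0.019]
ee_rot: [0.755, 0.656, 0.001, -0.0]
ft_force: [-0.9, -0.2, -0.3]
grip_width: 0.398
grasp_force: 0.0
```

```bash
python3 - <<'E'
from h import *
from workcell import *
o=get_obs();c=camera('wrist');pickle.dump((o,c),open('w2.pkl','wb'))
cv2.imwrite('pics/w2.png',cv2.resize(c['color'][120:400,180:480,::-1],None,fx=2,fy=2))
E
```

```text
(no output)
```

View pics/w2.png

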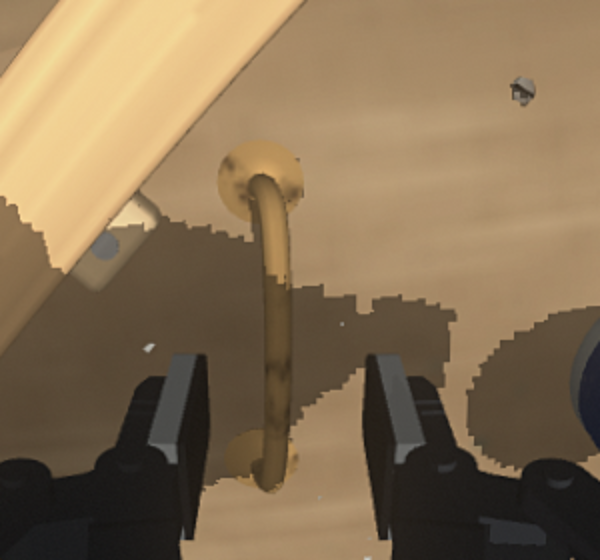

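The wrist crop shows the bow at u=277 between the pads (205 and 370), about 2 mm off their centre. The feet are at crop (260,180) and (262,455).

```bash
python3 - <<'E'
from h import *
o,c=pickle.load(open('w2.pkl','rb'))
for h in(.0,.008):
  a=wray(c,o,310,211,h);b=wray(c,o,311,347,h);print(a,b,np.linalg.norm(a-b),(a+b)/2)
print(wray(c,o,318.5,290,.022))
E
```

```text
[0.51458366 0.49557801 0.        ] [0.50316657 0.41793328 0.        ] 0.07847964577683281 [0.50887512 0.45675564 0.        ]
[0.51512047 0.49750905 0.008     ] [0.50422686 0.42342439 0.008     ] 0.07488129691803184 [0.50967367 0.46046672 0.008     ]
[0.51432396 0.46384099 0.022     ]
```

Request:
{"op": "move_arm", "data": {
  "plan": [
    {"delta_pos": [0, -0.002, 0], "turn": [0, 0, 0], "fingers": 0.6},
    {"delta_pos": [0, -0.002, 0], "turn": [0, 0, 0], "fingers": 0.7}
  ]
}}

```text
clock: 2.45
position: [0.5111, 0.4562, 0.0175]
ee_rot: [0.755, 0.656, 0.0, -0.0]
ft_force: [0.5, 0.4, -0.8]
grip_width: 0.299
grasp_force: 0.0
```

Request:
{"op": "move_arm", "data": {
  "plan": [
    {"delta_pos": [0, 0, 0], "turn": [0, 0, 0], "fingers": 1.0},
    {"delta_pos": [0, 0, 0], "turn": [0, 0, 0], "fingers": 1.0},
    {"delta_pos": [0, 0, 0], "turn": [0, 0, 0], "fingers": 1.0},
    {"delta_pos": [0, 0, 0], "turn": [0, 0, 0], "fingers": 1.0},
    {"delta_pos": [0, 0, 0], "turn": [0, 0, 0], "fingers": 1.0}
  ],
  "force": 40
}}

```text
clock: 3.08
position: [0.5113, 0.4559, 0.017]
ee_rot: [0.755, 0.656, 0.0, -0.0]
ft_force: [0.1, 1.4, -0.4]
grip_width: -0.004
grasp_force: 0.0
```

```bash
python3 - <<'E'
from h import *
from workcell import *
o=get_obs();c=camera('wrist');pickle.dump((o,c),open('w3.pkl','wb'))
print(o['position'],o['grip_width'],o['grasp_force'])
x,y=fromst(.106,-.0045)
go(o,o['position'][0],o['position'][1],.13,-8)
go(o,x,y,.13,-50.2)
E
```

```text
[0.51126282 0.45586472 0.01701476] -0.004167313673973647 0.0
delta [ 0.    -0.    -0.113] turn [-0.     -0.0001 -0.0004]
delta [ 0.0568 -0.0336 -0.113 ] turn [-0.000e+00 -1.000e-04  7.362e-01]
```

The gripper shut empty, so I'll look.

```bash
python3 - <<'E'
from h import *
o,c=pickle.load(open('w3.pkl','rb'))
cv2.imwrite('pics/w3.png',cv2.resize(c['color'][120:400,180:480,::-1],None,fx=2,fy=2))
E
```

```text
(no output)
```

View pics/w3.png

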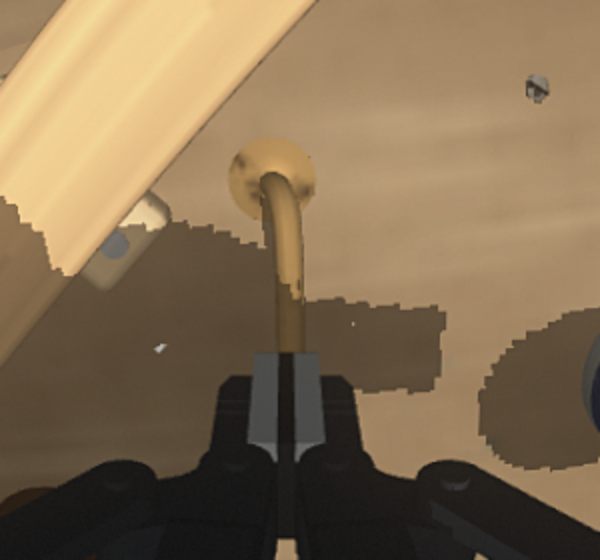

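```bash
python3 - <<'E'
from h import *
o,c=pickle.load(open('w3.pkl','rb'))
R=Ro.from_quat(o['ee_rot'])
for t in [(.011,0,.011),(-.011,0,.011),(.011,0,-.008),(.011,0,-.02),(.011,.0035,.011),(.011,-.0035,.011)]:
    p=wproj(c,o,R.apply(t)+o['position'])[0];print(t,((p-[180,120])*2).round())
for p in [(290,340),(270,205)]:
    u,v=p[0]/2+180,p[1]/2+120;print(wray(c,o,u,v,.022))
z=c['range_z'];print(z[120+310//2,180+288//2],z[120+340//2,180+290//2],z[120+380//2,180+268//2-3:180+310//2:2].round(4),z[120+430//2,180+260//2:180+320//2:2].round(4))
E
```

```text
(0.011, 0, 0.011) [281. 301.]
(-0.011, 0, 0.011) [281. 380.]
(0.011, 0, -0.008) [281. 336.]
(0.011, 0, -0.02) [281. 361.]
(0.011, 0.0035, 0.011) [296. 301.]
(0.011, -0.0035, 0.011) [267. 301.]
[0.51445384 0.46390473 0.022     ]
[0.51461822 0.49566142 0.022     ]
0.16424216 0.16558623 [0.1433 0.1429 0.1438 0.1438 0.1429 0.1434 0.1441 0.1433 0.1453 0.1431
 0.1435 0.1436] [0.1255 0.1258 0.1272 0.1261 0.1258 0.1255 0.1259 0.1262 0.1262 0.1255
 0.1272 0.1262 0.1243 0.1259 0.1275]
```

```bash
python3 - <<'E'
from h import *
o,c=pickle.load(open('w3.pkl','rb'))
z=c['range_z'];T=c['tool_from_camera']
def pt(u,v):
    a=np.array([(u-c['cx'])/c['fx'],(v-c['cy'])/c['fy']]);t=np.hypot(*a);d=np.r_[a/t*np.tan(t),1]*z[v,u]
    return T[:3,:3]@d+T[:3,3]
for cv in (330,345,350,356,362,375,400,420,440,446,455,470):
    print(cv,pt(180+265//2,120+cv//2).round(4),pt(180+288//2,120+cv//2).round(4))
for cp in((275,250),(290,340),(330,350),(270,160),(450,200)):
    p=pt(180+cp[0]//2,120+cp[1]//2);print(cp,(Ro.from_quat(o['ee_rot']).apply(p)+o['position']).round(4))
E
```

```text
330 [ 0.0004 -0.0045  0.017 ] [ 0.011   0.0016 -0.0052]
345 [-0.0042 -0.0045  0.0181] [ 0.0072  0.0016 -0.0046]
350 [-0.0056 -0.0045  0.0175] [ 0.0058  0.0016 -0.0048]
356 [ 0.0108 -0.0035 -0.0173] [ 0.0113  0.0015 -0.0183]
362 [ 0.0117 -0.0033 -0.0217] [ 0.0116  0.0015 -0.0215]
375 [ 0.011  -0.0033 -0.0256] [ 0.0112  0.0015 -0.0258]
400 [ 0.0111 -0.003  -0.0359] [ 0.0112  0.0015 -0.0359]
420 [ 0.0108 -0.0028 -0.0423] [ 0.0114  0.0014 -0.0433]
440 [ 0.0109 -0.0027 -0.049 ] [ 0.0114  0.0014 -0.0497]
446 [ 0.0105 -0.0027 -0.0502] [ 0.01    0.0014 -0.0495]
455 [ 0.0121 -0.0025 -0.0549] [ 0.0094  0.0014 -0.051 ]
470 [ 0.0122 -0.0024 -0.0595] [ 0.0053  0.0014 -0.05  ]
(275, 250) [ 0.5124  0.4771 -0.0027]
(290, 340) [0.5145 0.4641 0.0225]
(330, 350) [ 0.523   0.4484 -0.0007]
(270, 160) [0.5151 0.5012 0.0033]
(450, 200) [ 0.5574  0.4842 -0.0021]
```

Depth puts the real shut fingertips at about tool z = -0.017 (world z 0.034), roughly 28 mm short of what was stated. So the jaws closed above the bow. I'll open, go down about 28 mm and keep an eye on the force.

Request:
{"op": "move_arm", "data": {
  "plan": [
    {"delta_pos": [0, 0, 0], "turn": [0, 0, 0], "fingers": 0.65},
    {"delta_pos": [0, 0, 0], "turn": [0, 0, 0], "fingers": 0.65},
    {"delta_pos": [0, 0, 0.008], "turn": [0, 0, 0], "fingers": 0.65},
    {"delta_pos": [0, 0, 0.016], "turn": [0, 0, 0], "fingers": 0.65},
    {"delta_pos": [0, 0, 0.022], "turn": [0, 0, 0], "fingers": 0.65},
    {"delta_pos": [0, 0, 0.022], "turn": [0, 0, 0], "fingers": 0.65}
  ]
}}

```text
clock: 3.88
position: [0.5109, 0.4555, -0.0059]
ee_rot: [0.755, 0.656, -0.001, 0.0]
ft_force: [0.4, -0.2, 0.3]
grip_width: 0.347
grasp_force: 0.0
```

```bash
cat >> h.py <<'E'
def wcloud(c):
    "wrist depth -> tool coordinates, 480x640x3"
    v,u=np.mgrid[0:480,0:640];a=(u-c['cx'])/c['fx'];b=(v-c['cy'])/c['fy'];t=np.hypot(a,b)+1e-9;k=np.tan(t)/t
    z=c['range_z'];T=c['tool_from_camera'];return np.stack([a*k*z,b*k*z,z],-1)@T[:3,:3].T+T[:3,3]
E
python3 - <<'E'
from h import *
from workcell import *
o=get_obs();c=camera('wrist');pickle.dump((o,c),open('w4.pkl','wb'))
print(o['position'],o['ft_force'],o['grip_width'])
P=wcloud(c)
# finger front faces: x about .011
f=(abs(P[...,0]-.011)<.002)&(abs(P[...,1])<.05)
for s in(-1,1):
    q=P[f&(s*P[...,1]>.006)&(P[...,2]<-.003)];print(s,np.percentile(q[:,2],[50,90,99,100]).round(4),(s*q[:,1]).min())
cv2.imwrite('pics/w4.png',cv2.resize(c['color'][120:400,180:480,::-1],None,fx=2,fy=2))
E
```

```text
[ 0.51089024  0.45547301 -0.00590079] [ 0.41674599 -0.15093656  0.33308571] 0.34668685876527544
-1 [-0.0742 -0.0214 -0.0045 -0.0036] 0.0060051924394556744
1 [-0.0745 -0.0183 -0.0045 -0.0034] 0.006000224757919652
```

View pics/w4.png

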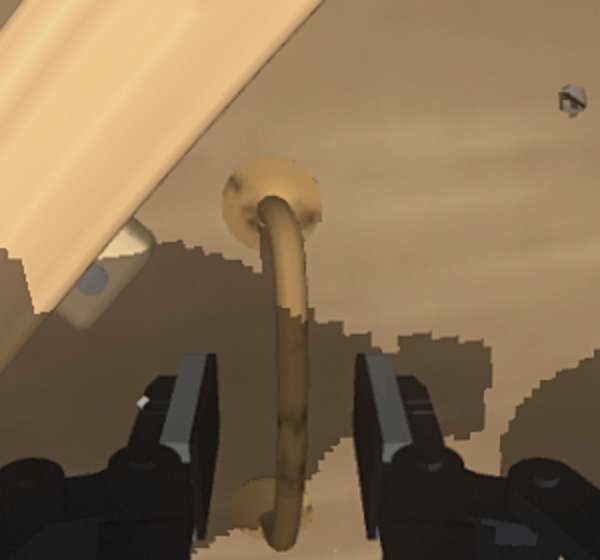

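No contact at TCP z = -0.006, which confirms the offset. The bow (u=290) is centred between the pads (215-358).

Request:
{"op": "move_arm", "data": {
  "plan": [
    {"delta_pos": [0, 0, 0.004], "turn": [0, 0, 0], "fingers": 1.0},
    {"delta_pos": [0, 0, 0.004], "turn": [0, 0, 0], "fingers": 1.0},
    {"delta_pos": [0, 0, 0.004], "turn": [0, 0, 0], "fingers": 1.0},
    {"delta_pos": [0, 0, 0.004], "turn": [0, 0, 0], "fingers": 1.0},
    {"delta_pos": [0, 0, 0.004], "turn": [0, 0, 0], "fingers": 1.0}
  ],
  "force": 40
}}

```text
clock: 4.55
position: [0.5113, 0.4559, -0.0089]
ee_rot: [0.755, 0.656, 0.0, -0.0]
ft_force: [0.0, 0.3, -0.8]
grip_width: 0.05
grasp_force: 38.9
```

```bash
python3 - <<'E'
from h import *
from workcell import *
o,c=pickle.load(open('w4.pkl','rb'));
for h in (0,.005):
  a=wray(c,o,180+270/2,120+203/2,h);b=wray(c,o,180+273/2,120+512/2,h);print(np.linalg.norm(a-b),(a+b)/2)
o=get_obs();print(o['position'],o['grip_width'],o['grasp_force'])
x,y=fromst(.106,-.0045)
go(o,x,y,.13,-50.2)
E
```

```text
0.08128771042605502 [0.50872581 0.45572292 0.        ]
0.07856489403730073 [0.50921874 0.45845392 0.005     ]
[ 0.51129369  0.45587194 -0.00889169] 0.0495783543974164 38.948490781685905
delta [ 0.0568 -0.0336 -0.1389] turn [ 0.000e+00 -2.000e-04  7.362e-01]
```

Gripped: opening is about 4 mm and force 39 N. Now I lift, turn and carry.

Request:
{"op": "move_arm", "data": {
  "plan": [
    {"delta_pos": [0, 0, -0.02], "turn": [0, 0, 0], "fingers": 1.0},
    {"delta_pos": [0, 0, -0.06], "turn": [0, 0, 0], "fingers": 1.0},
    {"delta_pos": [0, 0, -0.1], "turn": [0, 0, 0], "fingers": 1.0},
    {"delta_pos": [0.012, -0.007, -0.1], "turn": [0, 0, 0.15], "fingers": 1.0},
    {"delta_pos": [0.024, -0.014, -0.1], "turn": [0, 0, 0.3], "fingers": 1.0},
    {"delta_pos": [0.036, -0.021, -0.1], "turn": [0, 0, 0.45], "fingers": 1.0},
    {"delta_pos": [0.048, -0.028, -0.1], "turn": [0, 0, 0.6], "fingers": 1.0},
    {"delta_pos": [0.057, -0.034, -0.1], "turn": [0, 0, 0.736], "fingers": 1.0},
    {"delta_pos": [0.057, -0.034, -0.1], "turn": [0, 0, 0.736], "fingers": 1.0},
    {"delta_pos": [0.057, -0.034, -0.1], "turn": [0, 0, 0.736], "fingers": 1.0}
  ]
}}

```text
clock: 5.8
position: [0.4861, 0.5166, 0.0919]
ee_rot: [0.94, 0.342, 0.0, -0.0]
ft_force: [0.0, 0.5, -0.8]
grip_width: 0.053
grasp_force: 39.0
```

```bash
python3 - <<'E'
from h import *
from workcell import *
o=get_obs();c=camera('wrist');pickle.dump((o,c),open('w5.pkl','wb'))
print(o['position'],o['grip_width'],o['grasp_force'],'tcp st',st(o['position']))
cv2.imwrite('pics/w5.png',c['color'][:,:,::-1])
x,y=fromst(.106,-.0045);go(o,x,y,.037,-50.2)
E
```

```text
[0.48611346 0.51656711 0.09186359] 0.05333113241077996 39.01890281759847 tcp st [ 0.10600429 -0.00479935]
delta [-0.     -0.0003  0.0549] turn [ 0.0002 -0.0008  0.0027]
```

View pics/w5.png

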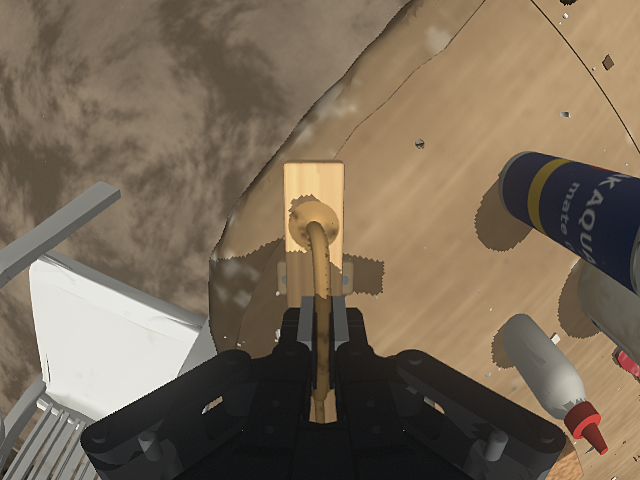

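The held pull's far foot is at (314,222) over the batten, whose edges are at 284 and 345: centred and aligned. Now I lower it.

Request:
{"op": "move_arm", "data": {
  "plan": [
    {"delta_pos": [0, 0, 0.03], "turn": [0, 0, 0.002], "fingers": 1.0},
    {"delta_pos": [0, 0, 0.048], "turn": [0, 0, 0.002], "fingers": 1.0},
    {"delta_pos": [0, 0, 0.052], "turn": [0, 0, 0.002], "fingers": 1.0},
    {"delta_pos": [0, 0, 0.054], "turn": [0, 0, 0.002], "fingers": 1.0},
    {"delta_pos": [0, 0, 0.055], "turn": [0, 0, 0.002], "fingers": 1.0},
    {"delta_pos": [0, 0, 0.055], "turn": [0, 0, 0.002], "fingers": 1.0}
  ]
}}

```text
clock: 6.6
position: [0.4858, 0.5173, 0.0367]
ee_rot: [0.941, 0.34, 0.0, -0.0]
ft_force: [0.5, 0.1, -0.5]
grip_width: 0.056
grasp_force: 39.0
```

Request:
{"op": "move_arm", "data": {
  "plan": [
    {"delta_pos": [0, 0, 0.001], "turn": [0, 0, 0], "fingers": 1.0},
    {"delta_pos": [0, 0, 0.001], "turn": [0, 0, 0], "fingers": 1.0},
    {"delta_pos": [0, 0, 0.001], "turn": [0, 0, 0], "fingers": 1.0}
  ]
}}

```text
clock: 6.98
position: [0.486, 0.517, 0.0355]
ee_rot: [0.941, 0.339, 0.0, -0.0]
ft_force: [0.5, -1.4, 3.8]
grip_width: 0.053
grasp_force: 39.7
```

Touching at 3.8 N. I'll open and go up.

Request:
{"op": "move_arm", "data": {
  "plan": [
    {"delta_pos": [0, 0, 0], "turn": [0, 0, 0], "fingers": 0.9},
    {"delta_pos": [0, 0, 0], "turn": [0, 0, 0], "fingers": 0.75},
    {"delta_pos": [0, 0, 0], "turn": [0, 0, 0], "fingers": 0.7},
    {"delta_pos": [0, 0, 0], "turn": [0, 0, 0], "fingers": 0.7},
    {"delta_pos": [0, 0, -0.02], "turn": [0, 0, 0], "fingers": 0.7},
    {"delta_pos": [0, 0, -0.06], "turn": [0, 0, 0], "fingers": 0.7},
    {"delta_pos": [0, 0, -0.12], "turn": [0, 0, 0], "fingers": 0.4},
    {"delta_pos": [0, 0, -0.12], "turn": [0, 0, 0], "fingers": 0},
    {"delta_pos": [0, 0, -0.12], "turn": [0, 0, 0], "fingers": 0}
  ]
}}

```text
clock: 8.1
position: [0.4856, 0.5171, 0.156]
ee_rot: [0.941, 0.34, 0.0, -0.0]
ft_force: [0.3, -0.4, -0.6]
grip_width: 0.915
grasp_force: 0.0
```

```bash
python3 - <<'E'
from h import *
from workcell import *
o=get_obs();c=camera('wrist');t=camera('top');pickle.dump((o,c,t),open('w6.pkl','wb'))
print(o['position'],o['grip_width'])
cv2.imwrite('pics/w6.png',np.hstack([cv2.resize(c['color'],(440,330)),cv2.resize(t['color'][190:360,100:270],(330,330),interpolation=cv2.INTER_CUBIC)])[:,:,::-1])
go(o,.35,.333,.16,39.8)
E
```

```text
[0.48563355 0.51713496 0.15604447] 0.914987284038656
delta [-0.222   0.0551 -0.0042] turn [ 6.0000e-04 -1.3000e-03 -1.5727e+00]
```

View pics/w6.png

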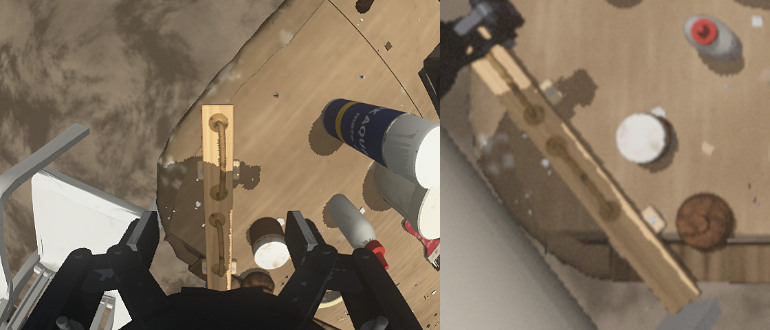

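The loose pull is standing on the batten in line with the stored one, with a gap between them (left panel 120-195 against 215-275). Next is the foot, moving partway first so I can check headboard clearance.

Request:
{"op": "move_arm", "data": {
  "plan": [
    {"delta_pos": [-0.025, 0.006, 0], "turn": [0, 0, -0.17], "fingers": 0},
    {"delta_pos": [-0.05, 0.012, 0], "turn": [0, 0, -0.34], "fingers": 0},
    {"delta_pos": [-0.075, 0.018, 0], "turn": [0, 0, -0.52], "fingers": 0},
    {"delta_pos": [-0.1, 0.025, 0], "turn": [0, 0, -0.7], "fingers": 0},
    {"delta_pos": [-0.125, 0.031, 0], "turn": [0, 0, -0.87], "fingers": 0},
    {"delta_pos": [-0.15, 0.037, 0], "turn": [0, 0, -1.05], "fingers": 0},
    {"delta_pos": [-0.17, 0.042, 0], "turn": [0, 0, -1.22], "fingers": 0},
    {"delta_pos": [-0.17, 0.042, 0], "turn": [0, 0, -1.4], "fingers": 0},
    {"delta_pos": [-0.17, 0.042, 0], "turn": [0, 0, -1.573], "fingers": 0},
    {"delta_pos": [-0.17, 0.042, 0], "turn": [0, 0, -1.573], "fingers": 0}
  ]
}}

```text
clock: 9.45
position: [0.3812, 0.3757, 0.1542]
ee_rot: [0.425, 0.905, -0.001, -0.0]
ft_force: [-0.1, 0.3, 0.2]
grip_width: 0.998
grasp_force: 0.0
```

```bash
cat >> h.py <<'E'
def clear(t,s):
    "min distance from arm (changed pixels) to headboard box"
    d=pickle.load(open('c0.pkl','rb'))
    for n,c in (('top',t),('side',s)):
        W=cloud(c);z0=d[n]['range_z'];m=(z0>0)&(c['range_z']>0)&(z0-c['range_z']>.02)
        P=W[m];q=np.maximum(np.maximum([.20,-.62,-1]-P,P-[.34,.19,.68]),0);D=np.linalg.norm(q,axis=1)
        i=np.argsort(D)[:1500:300];print(n,len(P));print(np.c_[P[i],D[i]].round(3))
E
python3 - <<'E'
from h import *
from workcell import *
o=get_obs();t=camera('top');s=camera('side');c=camera('wrist');pickle.dump((o,c,t,s),open('w7.pkl','wb'))
print(o['clock'],o['position'],o['joint_pos'].round(2));clear(t,s)
P=Ro.from_quat(o['ee_rot']).apply(wcloud(c).reshape(-1,3))+o['position']
m=(np.linalg.norm(P[:,:2]-[.35,.333],axis=1)<.045)&(P[:,2]>.015)&(P[:,2]<.075);Q=P[m]
print(m.sum(),Q.max(0),Q.min(0),np.median(Q[Q[:,2]>.056],0))
E
```

```text
9.45 [0.38120741 0.37565748 0.15423322] [-1.01  0.18  0.16  1.79 -0.03  1.18 -0.14]
top 30833
[[0.274 0.186 0.607 0.   ]
 [0.258 0.179 0.635 0.   ]
 [0.261 0.18  0.63  0.   ]
 [0.269 0.182 0.616 0.   ]
 [0.274 0.193 0.622 0.003]]
side 18286
[[0.094 0.022 0.195 0.106]
 [0.334 0.344 0.193 0.154]
 [0.334 0.349 0.269 0.159]
 [0.342 0.357 0.215 0.167]
 [0.311 0.368 0.521 0.178]]
3866 [0.38067938 0.37620275 0.06347687] [0.310876   0.31089851 0.01500239] [0.35293771 0.33529214 0.06112256]
```

```bash
cat >> h.py <<'E'
from scipy.spatial import cKDTree
def clear2(t,s):
    d=pickle.load(open('c0.pkl','rb'));H=[];
    for n in('top','side'):
        W=cloud(d[n]).reshape(-1,3);b=(W[:,0]>.17)&(W[:,0]<.37)&(W[:,1]<.22)&(W[:,1]>-.3)&(W[:,2]>.02)&(W[:,2]<.75);H.append(W[b])
    H=np.vstack(H);T=cKDTree(H)
    print('headboard ext',np.percentile(H,[.5,50,99.5],axis=0).round(3).tolist())
    for n,c in (('top',t),('side',s)):
        W=cloud(c);z0=d[n]['range_z'];m=((z0>0)&(c['range_z']>0)&(z0-c['range_z']>.03)).astype(np.uint8)
        m=cv2.erode(m,np.ones((3,3)));P=W[m>0];P=P[(P[:,2]<.9)];D,j=T.query(P);i=np.argsort(D)[:400:80];print(n,np.c_[P[i],H[j[i]],D[i]].round(3))
        k=(P[:,0]>.18)&(P[:,0]<.36)
        for z in np.arange(.3,.9,.1):
            q=P[k&(abs(P[:,2]-z)<.05)]
            if len(q): print('arm z',z.round(1),'min y',q[q[:,1].argmin()].round(3))
E
python3 - <<'E'
from h import *
o,c,t,s=pickle.load(open('w7.pkl','rb'));clear2(t,s)
E
```

```text
headboard ext [[0.229, -0.281, 0.033], [0.303, 0.073, 0.559], [0.339, 0.199, 0.676]]
top [[0.268 0.179 0.607 0.284 0.165 0.604 0.021]
 [0.263 0.176 0.62  0.284 0.164 0.62  0.024]
 [0.269 0.185 0.621 0.284 0.164 0.62  0.026]
 [0.258 0.169 0.619 0.284 0.164 0.62  0.027]
 [0.258 0.173 0.629 0.284 0.163 0.624 0.028]]
arm z 0.3 min y [0.334 0.321 0.251]
arm z 0.5 min y [0.357 0.279 0.546]
arm z 0.6 min y [0.246 0.155 0.622]
side [[0.334 0.324 0.242 0.289 0.189 0.249 0.143]
 [0.336 0.338 0.234 0.292 0.188 0.219 0.157]
 [0.331 0.344 0.231 0.292 0.188 0.219 0.161]
 [0.336 0.345 0.267 0.289 0.189 0.249 0.165]
 [0.332 0.35  0.268 0.289 0.189 0.249 0.168]]
arm z 0.3 min y [0.34  0.332 0.253]
arm z 0.4 min y [0.343 0.386 0.363]
arm z 0.5 min y [0.28  0.32  0.527]
```

The forearm passes only about 2 cm from the post. I'll lean the tool about its closing axis (turn y = -0.4) so the wrist stays to the left, and keep that lean through placing.

```bash
cat >> h.py <<'E'
def Rt(yaw,th):
    a=np.radians(yaw);y=np.array([np.cos(a),np.sin(a),0]);z=np.array([0,0,-1.])
    return Ro.from_matrix(np.c_[np.cross(y,z),y,z])*Ro.from_rotvec([0,th,0])
def gog(o,P,yaw,th,gz,tag=''):
    "move so that tool point (0,0,gz) is at world P"
    R0=Ro.from_quat(o['ee_rot']);R1=Rt(yaw,th);T=np.array(P)-R1.apply([0,0,gz])
    print(tag,'tcp',T.round(4),'delta',R0.inv().apply(T-o['position']).round(4),'turn',(R0.inv()*R1).as_rotvec().round(4))
E
python3 - <<'E'
from h import *
from workcell import *
for f in('w3','w4','w7'):
    x=pickle.load(open(f+'.pkl','rb'));o,c=x[:2];P=wcloud(c);w=o['grip_width']*.0425
    for s in(-1,1):
        m=(abs(P[...,0]-.011)<.0015)&(s*P[...,1]>w-.002)&(s*P[...,1]<w+.006)&(P[...,2]<0)
        q=P[m][:,2];print(f,o['grip_width'].round(2),s,len(q),np.sort(q)[::-1][[0,3,10,30,60]].round(4))
o=get_obs()
for h in(.156,.11,.027):gog(o,(.352,.334,h),39.8,-.4,-.04,h)
# foot refinement
o7,c=pickle.load(open('w7.pkl','rb'))[:2];P=(Ro.from_quat(o7['ee_rot']).apply(wcloud(c).reshape(-1,3))+o7['position'])
m=(np.linalg.norm(P[:,:2]-[.352,.334],axis=1)<.012)&(P[:,2]>.058)&(P[:,2]<.07);Q=P[m];print('tenon',cv2.minEnclosingCircle((Q[:,:2]*1000).astype(np.float32)))
E
```

```text
Traceback (most recent call last):
AttributeError: 'float' object has no attribute 'round'
```

```bash
python3 - <<'E'
from h import *
from workcell import *
for f in('w3','w4','w7'):
    x=pickle.load(open(f+'.pkl','rb'));o,c=x[:2];P=wcloud(c);w=o['grip_width']*.0425
    for s in(-1,1):
        m=(abs(P[...,0]-.011)<.0015)&(s*P[...,1]>w-.002)&(s*P[...,1]<w+.006)&(P[...,2]<0)
        q=np.sort(P[m][:,2])[::-1];print(f,round(o['grip_width'],2),s,len(q),q[[0,3,10,30][:len(q)]].round(4))
o=get_obs()
for h in(.156,.11,.027):gog(o,(.352,.334,h),39.8,-.4,-.04,h)
o7,c=pickle.load(open('w7.pkl','rb'))[:2];P=(Ro.from_quat(o7['ee_rot']).apply(wcloud(c).reshape(-1,3))+o7['position'])
m=(np.linalg.norm(P[:,:2]-[.352,.334],axis=1)<.012)&(P[:,2]>.058)&(P[:,2]<.07);Q=P[m];print('tenon',cv2.minEnclosingCircle((Q[:,:2]*1000).astype(np.float32)))
E
```

```text
w3 -0.0 -1 3191 [-0.0024 -0.0032 -0.0043 -0.0051]
w3 -0.0 1 3426 [-0.0024 -0.0032 -0.0035 -0.0044]
w4 0.35 -1 1443 [-0.004  -0.0041 -0.0044 -0.0048]
w4 0.35 1 1090 [-0.0036 -0.0041 -0.0044 -0.0049]
w7 1.0 -1 1843 [-0.0286 -0.0293 -0.0295 -0.0307]
w7 1.0 1 1557 [-0.0293 -0.0296 -0.03   -0.0313]
0.156 tcp [0.362  0.322  0.1192] delta [-0.0291 -0.0493  0.0355] turn [-0.0014 -0.3998 -0.003 ]
0.11 tcp [0.362  0.322  0.0732] delta [-0.0291 -0.0493  0.0815] turn [-0.0014 -0.3998 -0.003 ]
0.027 tcp [ 0.362   0.322  -0.0098] delta [-0.0291 -0.0492  0.1645] turn [-0.0014 -0.3998 -0.003 ]
tenon ((353.3834533691406, 334.4020690917969), 8.14028549194336)
```

Request:
{"op": "move_arm", "data": {
  "plan": [
    {"delta_pos": [0, 0, 0.005], "turn": [0, -0.14, 0], "fingers": 0},
    {"delta_pos": [0, -0.01, 0.01], "turn": [0, -0.28, 0], "fingers": 0},
    {"delta_pos": [-0.01, -0.02, 0.015], "turn": [0, -0.4, 0], "fingers": 0},
    {"delta_pos": [-0.015, -0.03, 0.02], "turn": [0, -0.4, 0], "fingers": 0},
    {"delta_pos": [-0.015, -0.03, 0.02], "turn": [0, -0.4, 0], "fingers": 0}
  ]
}}

```text
clock: 10.22
position: [0.3683, 0.3442, 0.1348]
ee_rot: [0.417, 0.887, -0.084, 0.179]
ft_force: [0.1, 0.2, 0.3]
grip_width: 1.0
grasp_force: 0.0
```

```bash
python3 - <<'E'
from h import *
from workcell import *
o=get_obs();t=camera('top');s=camera('side');clear2(t,s)
print(o['clock'],o['position'],o['joint_pos'].round(2),o['tau'].round(1),o['ft_force'])
for h in(.156,.11,.028):gog(o,(.353,.334,h),39.8,-.4,-.043,h)
E
```

```text
headboard ext [[0.229, -0.281, 0.033], [0.303, 0.073, 0.559], [0.339, 0.199, 0.676]]
top [[0.226 0.252 0.568 0.276 0.166 0.573 0.099]
 [0.232 0.264 0.574 0.276 0.166 0.573 0.107]
 [0.233 0.269 0.579 0.276 0.166 0.573 0.111]
 [0.234 0.272 0.579 0.276 0.166 0.573 0.114]
 [0.239 0.277 0.566 0.276 0.166 0.573 0.117]]
arm z 0.3 min y [0.293 0.327 0.251]
arm z 0.4 min y [0.314 0.367 0.352]
arm z 0.5 min y [0.241 0.279 0.549]
arm z 0.6 min y [0.226 0.252 0.568]
side [[0.334 0.319 0.168 0.286 0.191 0.184 0.138]
 [0.325 0.335 0.186 0.277 0.194 0.188 0.148]
 [0.327 0.369 0.216 0.292 0.188 0.219 0.184]
 [0.367 0.393 0.289 0.301 0.191 0.339 0.219]
 [0.353 0.402 0.232 0.292 0.188 0.219 0.222]]
arm z 0.3 min y [0.356 0.394 0.316]
arm z 0.4 min y [0.352 0.405 0.355]
arm z 0.5 min y [0.273 0.398 0.538]
10.225 [0.36833433 0.34419289 0.13478254] [-1.22  0.22  0.13  1.85  0.36  1.25 -0.54] [ -1.5 -48.1   1.1 -33.5   1.7   1.   -0.2] [0.13803245 0.16549293 0.26478814]
0.156 tcp [0.3637 0.3211 0.1164] delta [-0.0065 -0.0183  0.0227] turn [-0.0012 -0.0019 -0.0019]
0.11 tcp [0.3637 0.3211 0.0704] delta [ 0.0113 -0.0182  0.0651] turn [-0.0012 -0.0019 -0.0019]
0.028 tcp [ 0.3637  0.3211 -0.0116] delta [ 0.0431 -0.0182  0.1407] turn [-0.0012 -0.0019 -0.0019]
```

Clearance is now about 10 cm. I'll descend over the foot.

Request:
{"op": "move_arm", "data": {
  "plan": [
    {"delta_pos": [-0.006, -0.018, 0.023], "turn": [0, 0, 0], "fingers": 0},
    {"delta_pos": [0.011, -0.018, 0.065], "turn": [0, 0, 0], "fingers": 0},
    {"delta_pos": [0.022, -0.018, 0.09], "turn": [0, 0, 0], "fingers": 0},
    {"delta_pos": [0.028, -0.018, 0.104], "turn": [0, 0, 0], "fingers": 0},
    {"delta_pos": [0.028, -0.018, 0.104], "turn": [0, 0, 0], "fingers": 0}
  ]
}}

```text
clock: 10.95
position: [0.3641, 0.3222, 0.0282]
ee_rot: [0.416, 0.887, -0.085, 0.18]
ft_force: [0.4, -0.3, 0.3]
grip_width: 0.999
grasp_force: 0.0
```

```bash
python3 - <<'E'
from h import *
from workcell import *
o=get_obs();t=camera('top');s=camera('side');c=camera('wrist');pickle.dump((o,c),open('w8.pkl','wb'));clear(t,s)
print(o['joint_pos'].round(2),o['position'])
gog(o,(.353,.334,.028),39.8,-.4,-.043)
P=wcloud(c);W=Ro.from_quat(o['ee_rot']).apply(P)+o['position']
m=(np.linalg.norm(W[...,:2]-[.353,.334],axis=2)<.03)&(W[...,2]>.03)&(W[...,2]<.068)&(abs(P[...,1])<.035)
q=P[m];print('foot seen, tool y range',np.percentile(q[:,1],[1,50,99]),len(q), W[m].max(0))
im=c['color'].copy();im[m]=im[m]//2+np.array([0,127,0],np.uint8);cv2.imwrite('pics/w8.png',im[:,:,::-1])
E
```

```text
top 21068
[[ 0.165 -0.078 -0.806  0.035]
 [ 0.225  0.251  0.511  0.061]
 [ 0.223  0.261  0.545  0.071]
 [ 0.234  0.269  0.523  0.079]
 [ 0.225  0.276  0.543  0.086]]
side 14538
[[0.232 0.267 0.526 0.077]
 [0.238 0.313 0.517 0.123]
 [0.264 0.33  0.474 0.14 ]
 [0.262 0.346 0.475 0.156]
 [0.266 0.358 0.467 0.168]]
[-1.21  0.32  0.13  1.98  0.39  1.03 -0.62] [0.36411779 0.32222509 0.02822647]
 tcp [ 0.3637  0.3211 -0.0116] delta [ 0.015  -0.001   0.0369] turn [-0.0007  0.0001 -0.0006]Traceback (most recent call last):
  File "<stdin>", line 6, in <module>
  File "scipy/spatial/transform/_rotation.pyx", line 2580, in scipy.spatial.transform._rotation.Rotation.apply
ValueError: Expected input of shape (3,) or (P, 3), got (480, 640, 3).
```

```bash
python3 - <<'E'
from h import *
o,c=pickle.load(open('w8.pkl','rb'));P=wcloud(c);W=(Ro.from_quat(o['ee_rot']).apply(P.reshape(-1,3))+o['position']).reshape(P.shape)
m=(np.linalg.norm(W[...,:2]-[.353,.334],axis=2)<.034)&(W[...,2]>.02)&(W[...,2]<.068)&(abs(P[...,1])<.036)
q=P[m];print(len(q),'tool y',np.percentile(q[:,1],[1,50,99]),W[m].max(0),W[m].min(0))
m2=m&(W[...,2]>.056);r=(W[m2][:,:2]*1000).astype(np.float32);print(len(r),cv2.minEnclosingCircle(r))
E
```

```text
12380 tool y [-0.0255408  -0.00126873  0.02291951] [0.37610961 0.36155533 0.06190075] [0.32483663 0.31078286 0.02003583]
1024 ((352.5694274902344, 333.8060302734375), 8.316831588745117)
```

The foot is centred between the fingers (tool y about -1 mm). I'll finish the descent and grip.

Request:
{"op": "move_arm", "data": {
  "plan": [
    {"delta_pos": [0.008, -0.001, 0.018], "turn": [0, 0, 0], "fingers": 0},
    {"delta_pos": [0.0145, -0.001, 0.036], "turn": [0, 0, 0], "fingers": 0},
    {"delta_pos": [0.0145, -0.001, 0.036], "turn": [0, 0, 0], "fingers": 0},
    {"delta_pos": [0.0145, -0.001, 0.036], "turn": [0, 0, 0], "fingers": 0.2},
    {"delta_pos": [0.0145, -0.001, 0.036], "turn": [0, 0, 0], "fingers": 0.4},
    {"delta_pos": [0.0145, -0.001, 0.036], "turn": [0, 0, 0], "fingers": 0.6},
    {"delta_pos": [0.0145, -0.001, 0.036], "turn": [0, 0, 0], "fingers": 0.6},
    {"delta_pos": [0.0145, -0.001, 0.036], "turn": [0, 0, 0], "fingers": 0.6}
  ],
  "force": 40
}}

```text
clock: 12.1
position: [0.3635, 0.3222, -0.0091]
ee_rot: [0.416, 0.888, -0.084, 0.18]
ft_force: [-4.3, -0.8, 10.1]
grip_width: 0.613
grasp_force: 39.8
```

Request:
{"op": "move_arm", "data": {
  "plan": [
    {"delta_pos": [-0.004, 0, -0.009], "turn": [0, 0, 0], "fingers": 0.7},
    {"delta_pos": [-0.019, 0, -0.046], "turn": [0, 0, 0], "fingers": 0.7},
    {"delta_pos": [-0.037, 0, -0.088], "turn": [0, 0, 0], "fingers": 0.7},
    {"delta_pos": [-0.037, 0, -0.088], "turn": [0, 0, 0], "fingers": 0.7}
  ],
  "force": 50
}}

```text
clock: 12.6
position: [0.3645, 0.3235, 0.0886]
ee_rot: [0.416, 0.888, -0.081, 0.18]
ft_force: [0.0, -0.2, -1.3]
grip_width: 0.607
grasp_force: 52.4
```

```bash
cat >> h.py <<'E'
def footrel(o,c):
    P=wcloud(c);W=Ro.from_quat(o['ee_rot']).apply(P.reshape(-1,3)).reshape(P.shape)+o['position']
    return P,W
E
python3 - <<'E'
from h import *
from workcell import *
o=get_obs();c=camera('wrist');pickle.dump((o,c),open('w9.pkl','wb'))
print(o['clock'],o['position'],o['grip_width'],o['grasp_force'])
Rg=Ro.from_quat([.416,.888,-.084,.18]);f=Rg.inv().apply(np.array([.3526,.3338,0])-[.3635,.3222,-.0091]);ax=Rg.inv().apply([0,0,1]);print('rel',f,ax)
R=Ro.from_quat(o['ee_rot']);print('predicted base',R.apply(f)+o['position'],R.apply(ax))
b=R.apply(f)+o['position'];P,W=footrel(o,c)
for lo,hi in((.056,.07),(.043,.05),(.02,.03)):
    m=(np.linalg.norm(W[...,:2]-b[:2],axis=2)<(.014 if lo>.05 else .034))&(W[...,2]>b[2]+lo)&(W[...,2]<b[2]+hi)&(abs(P[...,1])<.024)
    q=W[m];print(lo,len(q),q.max(0),q.min(0),cv2.minEnclosingCircle((q[:,:2]*1000).astype(np.float32)))
x,y=fromst(-.12,0)
for h in(.11,.06,.046):
    for yaw in(-50.2,):
        R1=Rt(yaw,-.4);T=np.array([x,y,h])-R1.apply(f);print(h,'tcp',T,'delta',R.inv().apply(T-o['position']).round(4),'turn',(R.inv()*R1).as_rotvec().round(4))
E
```

```text
12.6 [0.36454076 0.3235164  0.08862829] 0.6068906398681969 52.44329150067642
rel [ 0.01109527 -0.00094282 -0.01456661] [-3.89157050e-01  5.75392386e-04 -9.21171243e-01]
predicted base [0.35361598 0.33506477 0.09776417] [-0.00273461 -0.00567793  0.99998014]
0.056 383 [0.35910821 0.3441539  0.157892  ] [0.34618204 0.33222171 0.15376572] ((353.31866455078125, 337.46087646484375), 7.380308151245117)
0.043 5457 [0.37584881 0.35933628 0.1477641 ] [0.32161783 0.31515798 0.14076622] ((348.73333740234375, 341.0569152832031), 27.389446258544922)
0.02 3700 [0.36620798 0.36410056 0.1277636 ] [0.3265162  0.3254462  0.11777115] ((347.2412109375, 343.9453430175781), 24.30805015563965)
0.11 tcp [0.29779998 0.36468991 0.10090396] delta [ 0.0638 -0.0248 -0.0402] turn [ 0.6142 -0.0072  1.4458]
0.06 tcp [0.29779998 0.36468991 0.05090396] delta [ 0.0831 -0.0252  0.0059] turn [ 0.6142 -0.0072  1.4458]
0.046 tcp [0.29779998 0.36468991 0.03690396] delta [ 0.0885 -0.0252  0.0188] turn [ 0.6142 -0.0072  1.4458]
```

Held, and hanging nearly upright. I'll turn it 90° about the vertical and carry it above the batten's near end.

Request:
{"op": "move_arm", "data": {
  "plan": [
    {"delta_pos": [0.0064, -0.0025, -0.004], "turn": [0.061, 0, 0.145], "fingers": 0.7},
    {"delta_pos": [0.0128, -0.005, -0.008], "turn": [0.123, 0, 0.289], "fingers": 0.7},
    {"delta_pos": [0.019, -0.0075, -0.012], "turn": [0.184, 0, 0.434], "fingers": 0.7},
    {"delta_pos": [0.0255, -0.01, -0.016], "turn": [0.246, 0, 0.578], "fingers": 0.7},
    {"delta_pos": [0.032, -0.0125, -0.02], "turn": [0.307, 0, 0.723], "fingers": 0.7},
    {"delta_pos": [0.038, -0.015, -0.024], "turn": [0.368, 0, 0.867], "fingers": 0.7},
    {"delta_pos": [0.0445, -0.0175, -0.028], "turn": [0.43, 0, 1.012], "fingers": 0.7},
    {"delta_pos": [0.051, -0.02, -0.032], "turn": [0.491, 0, 1.157], "fingers": 0.7}
  ]
}}

```text
clock: 13.65
position: [0.3093, 0.3541, 0.0935]
ee_rot: [0.859, 0.471, -0.176, 0.096]
ft_force: [-0.1, 0.0, -1.4]
grip_width: 0.609
grasp_force: 52.5
```

```bash
cat >> h.py <<'E'
F=np.array([.0111,-.0009,-.0146])
def gof(o,x,y,h,yaw,th=-.4):
    R=Ro.from_quat(o['ee_rot']);R1=Rt(yaw,th);T=np.r_[fromst(x,y),h]-R1.apply(F)
    print(h,'delta',R.inv().apply(T-o['position']).round(4),'turn',(R.inv()*R1).as_rotvec().round(4))
E
python3 - <<'E'
from h import *
from workcell import *
o=get_obs();t=camera('top');s=camera('side');clear(t,s)
print(o['clock'],o['position'],o['joint_pos'].round(2),o['grip_width'],o['grasp_force'])
gof(o,-.12,0,.09,-50.2)
E
```

```text
top 31484
[[ 0.183 -0.021 -0.807  0.017]
 [ 0.248  0.24   0.584  0.05 ]
 [ 0.252  0.248  0.59   0.058]
 [ 0.259  0.255  0.581  0.065]
 [ 0.256  0.261  0.594  0.071]]
side 24318
[[0.37  0.339 0.159 0.152]
 [0.348 0.364 0.138 0.174]
 [0.342 0.374 0.134 0.184]
 [0.253 0.383 0.494 0.193]
 [0.315 0.387 0.137 0.197]]
13.65 [0.30930603 0.35406371 0.093511  ] [-1.18  0.43  0.28  1.69 -0.08  1.44 -1.45] 0.6093615741511546 52.462037546793
0.09 delta [ 0.0075 -0.0154  0.0105] turn [0.1199 0.0032 0.2849]
```

Request:
{"op": "move_arm", "data": {
  "plan": [
    {"delta_pos": [0.004, -0.008, 0.005], "turn": [0.06, 0.001, 0.143], "fingers": 0.7},
    {"delta_pos": [0.0075, -0.0155, 0.0105], "turn": [0.12, 0.003, 0.285], "fingers": 0.7},
    {"delta_pos": [0.0075, -0.0155, 0.0105], "turn": [0.12, 0.003, 0.285], "fingers": 0.7},
    {"delta_pos": [0.0075, -0.0155, 0.0105], "turn": [0.12, 0.003, 0.285], "fingers": 0.7}
  ]
}}

```text
clock: 14.25
position: [0.2981, 0.365, 0.0819]
ee_rot: [0.92, 0.339, -0.186, 0.068]
ft_force: [-0.4, -0.4, -0.2]
grip_width: 0.607
grasp_force: 52.5
```

```bash
python3 - <<'E'
from h import *
from workcell import *
o=get_obs();t=camera('top');s=camera('side');clear(t,s);c=camera('wrist');pickle.dump((o,c,t,s),open('w10.pkl','wb'))
R=Ro.from_quat(o['ee_rot']);b=R.apply(F)+o['position'];print(o['position'],'foot base',b,'stand',st(b),o['grip_width'])
P,W=footrel(o,c)
m=(np.linalg.norm(W[...,:2]-b[:2],axis=2)<.016)&(W[...,2]>b[2]+.055)&(W[...,2]<b[2]+.07)
q=W[m];print(len(q),q[:,2].max(),cv2.minEnclosingCircle((q[:,:2]*1000).astype(np.float32)),st(q.mean(0)))
# batten top edges in wrist view near end
m=(abs(W[...,2]-.045)<.003);q=np.array([st(p) for p in W[m][:,:2]]);k=(q[:,0]>-.17)&(q[:,0]<.17)&(abs(q[:,1])<.03);q=q[k];print(len(q),np.percentile(q,[.5,99.5],axis=0))
gof(o,-.12,0,.046,-50.2)
E
```

```text
top 30023
[[ 0.187 -0.051 -0.805  0.013]
 [ 0.248  0.226  0.576  0.036]
 [ 0.257  0.234  0.574  0.044]
 [ 0.262  0.241  0.576  0.051]
 [ 0.268  0.246  0.57   0.056]]
side 24482
[[0.235 0.335 0.504 0.145]
 [0.383 0.353 0.181 0.169]
 [0.254 0.366 0.524 0.176]
 [0.272 0.373 0.53  0.183]
 [0.33  0.377 0.531 0.187]]
[0.29805694 0.36498472 0.08191705] foot base [0.30958295 0.37596542 0.09106884] stand [-0.1196217   0.00017758] 0.606895207057906
493 0.15101275078445503 ((312.7503662109375, 376.5072021484375), 7.710824012756348) [-0.11217115 -0.00128804]
17775 [[-0.15029555 -0.01687528]
 [-0.0099255   0.01655864]]
0.046 delta [0.0171 0.0001 0.0417] turn [ 0.0031 -0.0016  0.0102]
```

Foot base is at stand (-0.120, 0.000) and 46 mm above the batten top. Lowering it.

Request:
{"op": "move_arm", "data": {
  "plan": [
    {"delta_pos": [0.008, 0, 0.0195], "turn": [0, 0, 0], "fingers": 0.7},
    {"delta_pos": [0.0148, 0, 0.036], "turn": [0, 0, 0], "fingers": 0.7},
    {"delta_pos": [0.0155, 0, 0.038], "turn": [0, 0, 0], "fingers": 0.7},
    {"delta_pos": [0.0163, 0, 0.0397], "turn": [0, 0, 0], "fingers": 0.7},
    {"delta_pos": [0.0163, 0, 0.0397], "turn": [0, 0, 0], "fingers": 0.7}
  ]
}}

```text
clock: 15.02
position: [0.2981, 0.3651, 0.0395]
ee_rot: [0.921, 0.336, -0.186, 0.067]
ft_force: [0.3, 0.8, -1.0]
grip_width: 0.607
grasp_force: 52.5
```

Request:
{"op": "move_arm", "data": {
  "plan": [
    {"delta_pos": [0.0004, 0, 0.0009], "turn": [0, 0, 0], "fingers": 0.7},
    {"delta_pos": [0.0008, 0, 0.0018], "turn": [0, 0, 0], "fingers": 0.7},
    {"delta_pos": [0.001, 0, 0.0024], "turn": [0, 0, 0], "fingers": 0.7},
    {"delta_pos": [0.001, 0, 0.0024], "turn": [0, 0, 0], "fingers": 0.7}
  ]
}}

```text
clock: 15.52
position: [0.2979, 0.3648, 0.0365]
ee_rot: [0.921, 0.336, -0.186, 0.067]
ft_force: [0.0, 0.8, -0.3]
grip_width: 0.609
grasp_force: 52.5
```

Request:
{"op": "move_arm", "data": {
  "plan": [
    {"delta_pos": [0.0004, 0, 0.0009], "turn": [0, 0, 0], "fingers": 0.7},
    {"delta_pos": [0.0006, 0, 0.0013], "turn": [0, 0, 0], "fingers": 0.7},
    {"delta_pos": [0.0006, 0, 0.0013], "turn": [0, 0, 0], "fingers": 0.7}
  ]
}}

```text
clock: 15.9
position: [0.298, 0.365, 0.036]
ee_rot: [0.921, 0.336, -0.186, 0.067]
ft_force: [-1.6, -1.5, 9.9]
grip_width: 0.609
grasp_force: 53.0
```

Contact at 10 N with the base at the expected 45 mm. I'll release and back out.

Request:
{"op": "move_arm", "data": {
  "plan": [
    {"delta_pos": [0, 0, -0.0005], "turn": [0, 0, 0], "fingers": 0.37},
    {"delta_pos": [0, 0, -0.0005], "turn": [0, 0, 0], "fingers": 0.3},
    {"delta_pos": [0, 0, -0.0005], "turn": [0, 0, 0], "fingers": 0.1},
    {"delta_pos": [0, 0, -0.0005], "turn": [0, 0, 0], "fingers": 0},
    {"delta_pos": [0, 0, -0.0005], "turn": [0, 0, 0], "fingers": 0},
    {"delta_pos": [0, 0, -0.02], "turn": [0, 0, 0], "fingers": 0},
    {"delta_pos": [-0.01, 0, -0.06], "turn": [0, 0, 0], "fingers": 0},
    {"delta_pos": [-0.03, 0, -0.11], "turn": [0, 0, 0], "fingers": 0},
    {"delta_pos": [-0.05, 0, -0.15], "turn": [0, 0, 0], "fingers": 0},
    {"delta_pos": [-0.05, 0, -0.15], "turn": [0, 0, 0], "fingers": 0}
  ]
}}

```text
clock: 17.15
position: [0.3084, 0.3737, 0.1959]
ee_rot: [0.921, 0.336, -0.184, 0.065]
ft_force: [0.8, 0.4, -0.1]
grip_width: 1.002
grasp_force: 0.0
```

```bash
python3 - <<'E'
from h import *
from workcell import *
o=get_obs();c=camera('wrist');t=camera('top');s=camera('side');pickle.dump((o,c,t,s),open('w11.pkl','wb'))
print(o['clock'],o['position'],o['grip_width'],o['ft_force'])
a=cv2.resize(c['color'],(400,300));b=cv2.resize(s['color'][240:420,250:490],(400,300),interpolation=cv2.INTER_CUBIC)
cv2.imwrite('pics/w11.png',np.hstack([a,b])[:,:,::-1])
P,W=footrel(o,c);S=np.stack([(W[...,:2]-S0)@RX[0],(W[...,:2]-S0)@RX[1]],-1)
on=lambda lo,hi:(abs(S[...,1])<.04)&(abs(S[...,0])<.2)&(W[...,2]>lo)&(W[...,2]<hi)
q=S[on(.1,.115)&(S[...,0]<-.08)];print('tenon',len(q),q.mean(0) if len(q) else '',W[on(.08,.13)&(S[...,0]<-.08)][:,2].max())
q=S[on(.058,.072)&(S[...,0]>-.08)];print('bows',len(q),np.percentile(q,[0,50,100],axis=0))
E
```

```text
17.15 [0.30839603 0.3737143  0.19587397] 1.0019486828052864 [ 0.78483422  0.42459972 -0.11044453]
tenon 474 [-0.11621167 -0.00086408] 0.10873432478896425
bows 703 [[-0.0513651  -0.00701149]
 [-0.02441461 -0.00345884]
 [-0.00230016  0.00052676]]
```

View pics/w11.png

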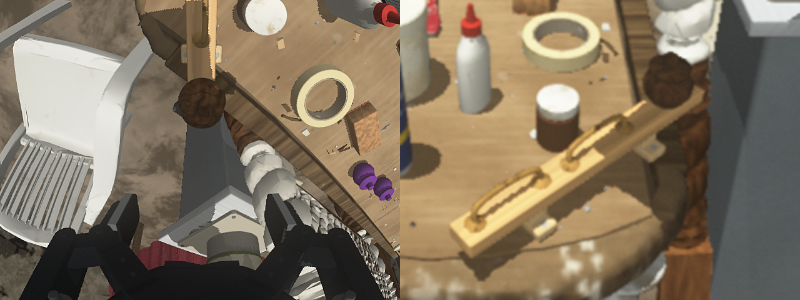

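The foot stands upright (top at 108.7 mm, expected 108) at right panel (668,80). Both pulls stand on the batten with a gap at about (555,175). One numeric check of the pull, then I hand in.

```bash
python3 - <<'E'
from h import *
from workcell import hand_in
s=pickle.load(open('w11.pkl','rb'))[3];W=cloud(s);S=(W[...,:2]-S0)@RX.T
m=(abs(S[...,1])<.02)&(S[...,0]>-.075)&(S[...,0]<.2)&(W[...,2]>.052)&(W[...,2]<.08);q=S[m]
k=q[:,0]>.045;print('pull x',np.percentile(q[k],[1,50,99],axis=0),'stored',np.percentile(q[~k],[1,50,99],axis=0),np.histogram(q[:,0],bins=np.arange(-.07,.17,.01))[0])
E
```

```text
pull x [[ 0.06638147 -0.00768065]
 [ 0.11143172 -0.00311393]
 [ 0.1491242   0.00107142]] stored [[-0.04993738 -0.00641766]
 [-0.00263977 -0.00156135]
 [ 0.0335641   0.00276168]] [ 0  2 20 18 16 18 19 22 20 25 16  0  0 14 24 22 25 25 24 27 27 40  1]
```

```bash
python3 -c "
from workcell import hand_in;print(hand_in())"
```

```text
the job is handed in; nothing more can be done
None
```

I handed the job in at about 17 s: the pull stands lengthwise on the far end of the batten and the wooden foot stands upright on the near end, both measured within a few mm of the centre line with gaps on either side of the stored pull; the hand-in returned no verdict.

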